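Locate a routing template on the pins of a lid jig

ROBOT

A 6-joint arm with a two-finger parallel gripper is mounted at the origin on the work surface. World frame = base frame: x ahead of the robot, y to its left, z up, the work surface at z = 0. Lengths are in m, angles in rad, forces in N, time in s.
With the tool pointing down it reaches from about 0.3 to 0.85 m from the base axis. Payload 5.4 kg.
Tool frame: the origin (TCP) lies midway between the tips of the shut fingers; the grasp point (between the pads) lies 19 mm behind it; z points along the fingers, y is the direction in which the jaws open and shut (so a half turn about z gives the same grasp; the last joint's range is limited). The gripper opens to 85 mm and grips with 20 to 120 N. Pads are 22 mm wide; open, the fingers measure 114 mm over their backs; the gripper's body (76 mm by 85 mm) begins 54 mm behind the grasp point. The pads swing forward as they close: fully open they stand 13 mm farther back than shut.
Start: joints at [-1.38, 0.158, 1.597, -0, 1.386, -0.21], TCP at [0.224, -0.529, 0.231] pointing down, gripper open.
Joint ranges: [-2.91, 2.91], [-0.94, 2.29], [0.18, 2.7], [-1.29, 4.43], [0.17, 2.64], [-3, 3]. Speed limits (rad/s): [2.57, 2.57, 3.14, 3.14, 3.14, 3.14].

INTERFACE

Orientations are given as [roll, pitch, yaw] about the fixed x, y, z axes, in that order (R = Rz(yaw) Ry(pitch) Rx(roll)).
In Python, from station import r gives the robot as it stands.
- The arm moves only by the tool apply_moves, never from a script. Its argument "steps" is a list of rows, each a list of 7 numbers: the closure, from 0 (fully open) to 1 (shut), then the shift along the world's x, y, z normalised to -1 to 1, where 1 is 1000 mm, then the turn, a rotation vector about the world's x, y, z normalised to -1 to 1, where 1 is 360 degrees. A call has 1 to 10 rows; each row is the pose to reach, as a shift and turn from the pose measured when the call began, turning the shorter way round; what a row does not reach only later rows make up. A row lasts 1/12 s, in which the tool goes at most 41.7 mm and 7.16 degrees, less where a joint would pass 70% of its speed; a pose out of reach is approached as far as the arm can. A call with a number of a shift or a turn outside -1 to 1 is refused whole. A call with a gripper value outside its range is refused whole. The fingers move at their own pace and stop on an object; the grip force is fixed at half the most. Time passes only in rows, so rows that repeat a pose let the fingers close. It gives the time, the measured TCP pose, the force and the opening at its end, in the units of the state.
- r.read_state(): the state, without advancing time (a new reading comes with each control period).
- r.camera(name): name is "side" or "top"; returns (picture, depth): 420x560x3 uint8, blue, green, red; 420x560 float32, m along the optical axis (not along the pixel's ray), 0 where there is no reading.
- r.camera_info(name): a dict with "fx", "fy", "cx", "cy" (pixels), "extrinsics" (4x4, takes a point from camera to world coordinates). Camera axes: x right, y down, z forward; pixel columns grow to the right and rows downward; lengths in m; the calibration is good to about 2 mm. A picture is of the moment at which its call begins. camera_info takes no time and is no camera call.
- r.job_done(): hands the job in, once; it reports no verdict.
The state is a dict: "t": time; "q": joint angles; "qd": joint speeds; "tau": joint torques, N m; "tool_pos": TCP position; "tcp_rot": TCP orientation; "contact_force": force on the tool from outside, world axes, zero at the start; "moment": the same for the moment, N m; "grip_width": finger opening in m.
Only numpy, scipy, OpenCV 4.12 (cv2) and the standard library are available. Lean on these libraries where they do the work, as an engineer would, in place of code of your own. Each camera call takes 0.05 s, during which the arm holds its last target. There are 200 camera calls.

TASK

Pick up the dark routing template by its wooden grip bar and set it gently on the lid jig with its two small holes at the pin end. Slide it along the jig with only light pressure until both holes drop over the steel pins and it lies flat on the deck, then let go and swing the red turn button square across its edge, without knocking the tub, sanding block or wrench about.

Things in the scene. Friction and masses are not known exactly. Their poses are not given: they have to be found in the camera images.
- grip (a point): Centre of the template's wooden grip bar: 22 mm wide (x), 90 mm long (y), 45 mm high, standing on the plate. This point is 22.5 mm above the plate's top face, 32.5 mm above its underside; x, y are the plate's, z up. From here the plate reaches x -115 to +85 mm, y -80 to +80 mm. Nothing else stands on the plate.
- template: Routing template: loose dark brown plate 200 (x) x 160 (y) x 10 mm, about 0.5 kg, lying right way up on the bench left or right of the jig. Origin: centre of its underside. Through holes: 12 mm round at x +75, y +55; oblong, 12 mm in x by 16 in y, at x +75, y -55. Routing window 38 x 92 mm at x -45, y 0. Grip bar centre at x +15, y 0, z +32.5.
- jig: Lid-routing jig fixed to the bench: plywood block 300 (x) x 240 (y) mm, flat deck 36 mm above the bench, a round cedar lid blank let in flush. Origin: centre of its underside; x points to the pin end, away from the robot give or take its yaw; z up. When seated the template's axes lie along the jig's, its underside on the deck. More than 40 N of template on jig or pins would mar them.
- pin_slot (a point): Middle of the channel across the jig's deck (jig x +90, y 0, z 36 mm; jig axes) in which a flush aluminium pin bar is clamped, immovable. Its two steel pins, 10 mm thick, 7 mm tall, tops bevelled 1 mm, stand at y +55 and -55 mm, but at any x from -12 to +12 mm from here: the setting is not measured, find it by feel or eye. Off its holes the plate rides on the pin tops, 7 mm high.
- turn_button (a joint): Red turn button, a flat arm 20 mm wide, 14 mm thick on a vertical screw at jig x -20, y +104 mm; end 55 mm from the screw. Underside 48, top 62 mm above bench: clears the seated plate by 2 mm. Rad: 0 = arm along jig -x, beside the template; grows anticlockwise from above; 1.57 = along jig -y, square across the edge; stop at 1.65. Starts -0.4 to 0.1. Stays put; about 3 N moves it.
- button_end (a point): Point in the middle of the turn button's arm near its free end: 45 mm from the screw, half-way through its thickness, 55 mm above the bench.
- tub: Finished wooden tub with copper hoops, 170 mm across the rim, 140 mm high, on the side of the jig where the template is not. Origin at the centre of its underside. Leave alone.
- sanding_block: Cork sanding block, 112 x 64 x 28 mm, on the bench beyond the jig's left (+y) side. Origin at the centre of its underside. Leave alone.
- wrench: Steel wrench, about 190 mm long, lying flat on the bench beyond the jig's right (-y) side. Leave alone.

How it is judged:
By the outcome, as a careful person would: the job done as asked, in the order asked, and still so for the second after the job is handed in, with the robot touching nothing.
It also fails if it takes over 72 s, if anything falls off the work surface, if the arm or the gripper's body presses on something with over 40 N, if the wrist force passes 120 N, or if a joint passes its speed limit or range.

## Working session

There is one attempt and no reset: what is moved stays moved. The work goes in short steps, Python scripts to look and compute and a tool call to move; the robot and the scene stay as the last step left them, time stands still between calls to the robot, and variables do not carry over. Pictures are saved under pics/ and viewed, on a budget of 10 in all, crops included, one or two more only if the job needs it, and the job is handed in when it is done.

Besides the shell and the picture viewer there is one more tool, called after "Emit:" as name(argument=value, ...) on one line, values as JSON. apply_moves: Moves the arm, as the interface text tells. Its arguments: {"type":"object","properties":{"steps":{"type":"array","items":{"type":"array","items":{"type":"number","minimum":-1,"maximum":1}}}},"required":["steps"]}

```bash
mkdir -p pics; ls; python3 - <<'E'
from station import r
import cv2,numpy as np
for n in("top","side"):
    p,d=r.camera(n); cv2.imwrite(f"pics/{n}0.png",p); np.save(f"pics/{n}0.npy",d)
    i=r.camera_info(n); print(n,i["fx"],i["cx"],i["cy"],np.round(i["extrinsics"],3).tolist())
s=r.read_state(); print({k:np.round(v,3).tolist() for k,v in s.items()})
E
```

```text
pics
top 426.6664355559825 278.9227263115322 209.6820854256699 [[0.02, -0.98, 0.197, 0.394], [-1.0, -0.015, 0.027, -0.009], [-0.023, -0.197, -0.98, 0.978], [0.0, 0.0, 0.0, 1.0]]
side 398.8095060409768 277.39808567876275 208.46631021507568 [[-0.951, -0.24, 0.194, 0.365], [-0.308, 0.735, -0.604, 0.624], [0.003, -0.634, -0.773, 0.88], [0.0, 0.0, 0.0, 1.0]]
{'t': 0.1, 'q': [-1.38, 0.159, 1.598, 0.0, 1.386, -0.21], 'qd': [0.001, 0.0, -0.004, -0.001, -0.0, 0.002], 'tau': [-0.0, -39.699, -33.234, -0.0, 0.004, 0.0], 'tool_pos': [0.224, -0.529, 0.23], 'tcp_rot': [-3.14, -0.0, 0.401], 'contact_force': [-0.603, 0.279, 0.043], 'moment': [0.026, -0.015, -0.023], 'grip_width': 0.086}
```

View pics/top0.png

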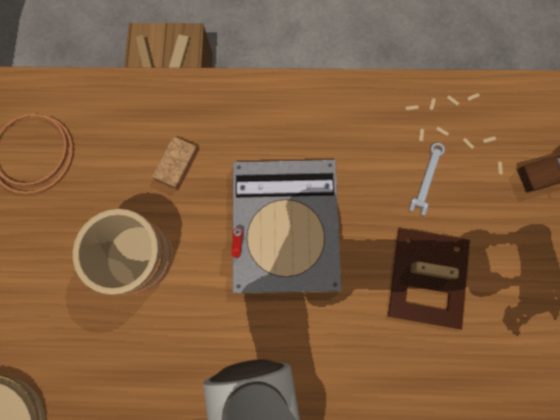

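View pics/side0.png

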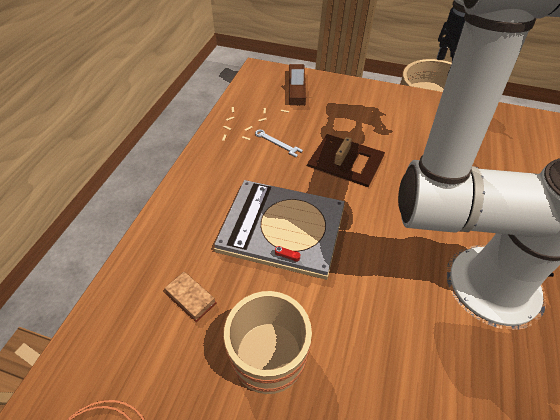

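The top view shows the jig (cols 233-340, rows 160-293), the template at right (390-470, 230-327) with its grip at (435,270), the button at (237,242), and the tub, cork and wrench. The side view shows the same objects. I'll zoom both crops and take masks.

```bash
cat > h.py <<'E'
import cv2,numpy as np
from station import r
def ray(n,u,v):
    i=r.camera_info(n);E=np.array(i["extrinsics"])
    return E[:3,3],E[:3,:3]@np.array([(u-i["cx"])/i["fx"],(v-i["cy"])/i["fy"],1])
def onz(n,u,v,z):
    o,d=ray(n,u,v);return o+d*(z-o[2])/d[2]
def two(a,b):
    (o,d),(p,e)=ray("top",*a),ray("side",*b)
    s=np.linalg.lstsq(np.c_[d,-e],p-o,rcond=None)[0]
    A,B=o+d*s[0],p+e*s[1];return (A+B)/2,np.linalg.norm(A-B)
def proj(n,P):
    i=r.camera_info(n);c=np.linalg.inv(np.array(i["extrinsics"]))@np.r_[P,1]
    return i["fx"]*c[0]/c[2]+i["cx"],i["fy"]*c[1]/c[2]+i["cy"]
E
python3 - <<'E'
from h import *
t=cv2.imread("pics/top0.png");s=cv2.imread("pics/side0.png")
c=np.zeros((600,800,3),np.uint8)
def put(im,x,y,w,h,k,X,Y):
    z=cv2.resize(im[y:y+h,x:x+w],None,fx=k,fy=k,interpolation=cv2.INTER_CUBIC);c[Y:Y+z.shape[0],X:X+z.shape[1]]=z
put(t,225,150,125,75,4,0,0); put(t,383,222,97,110,3,505,0)
put(s,205,175,150,110,3,0,320); put(s,300,125,95,70,3.6,455,340)
c=cv2.convertScaleAbs(c,alpha=1.5,beta=10)
cv2.imwrite("pics/z1.png",c)
hsv=cv2.cvtColor(t,cv2.COLOR_BGR2HSV)
m=((hsv[...,0]<8)|(hsv[...,0]>172))&(hsv[...,1]>180)&(hsv[...,2]>90)
m[:, :225]=0;m[:,260:]=0;m[:220]=0;m[270:]=0
print("red",cv2.minAreaRect(np.argwhere(m)[:,::-1].astype(np.float32)))
# jig deck outline by depth height
for nm in("top",):
    d=np.load("pics/top0.npy");i=r.camera_info("top");E=np.array(i["extrinsics"])
    v,u=np.mgrid[:420,:560];P=np.stack([(u-i["cx"])/i["fx"]*d,(v-i["cy"])/i["fy"]*d,d],-1)@E[:3,:3].T+E[:3,3]
    np.save("pics/P.npy",P)
    for l,b,lo,hi in(("jig",(225,150,125,150),.022,.045),("tmpl",(383,222,97,112),.005,.016),("bar",(383,222,97,112),.04,.07)):
        x,y,w,h=b;Z=P[y:y+h,x:x+w];k=(Z[...,2]>lo)&(Z[...,2]<hi)&(d[y:y+h,x:x+w]>0)
        k=k.astype(np.uint8);cn=max(cv2.findContours(k,0,1)[0],key=cv2.contourArea)
        R=cv2.minAreaRect((cn[:,0]+[x,y]).astype(np.float32));z=np.median(Z[...,2][k>0])
        print(l,R,"z",z);q=[onz("top",*p,z) for p in cv2.boxPoints(R)];print(np.round(q,4).tolist(),np.mean(q,0))
E
```

```text
Traceback (most recent call last):
ValueError: could not broadcast input array from shape (330,450,3) into shape (280,450,3)
```

```bash
python3 - <<'E'
from h import *
t=cv2.imread("pics/top0.png");s=cv2.imread("pics/side0.png")
c=np.zeros((600,800,3),np.uint8)
def put(im,x,y,w,h,k,X,Y):
    z=cv2.resize(im[y:y+h,x:x+w],None,fx=k,fy=k,interpolation=cv2.INTER_CUBIC);c[Y:Y+z.shape[0],X:X+z.shape[1]]=z
put(t,225,150,125,65,4,0,0); put(t,383,222,97,110,3,505,0)
put(s,205,175,150,110,3,0,265); put(s,300,125,95,70,3.6,455,340)
c=cv2.convertScaleAbs(c,alpha=1.5,beta=10)
cv2.imwrite("pics/z1.png",c)
hsv=cv2.cvtColor(t,cv2.COLOR_BGR2HSV)
m=((hsv[...,0]<8)|(hsv[...,0]>172))&(hsv[...,1]>180)&(hsv[...,2]>90)
m[:, :225]=0;m[:,260:]=0;m[:220]=0;m[270:]=0
print("red",cv2.minAreaRect(np.argwhere(m)[:,::-1].astype(np.float32)))
d=np.load("pics/top0.npy");i=r.camera_info("top");E=np.array(i["extrinsics"])
v,u=np.mgrid[:420,:560];P=np.stack([(u-i["cx"])/i["fx"]*d,(v-i["cy"])/i["fy"]*d,d],-1)@E[:3,:3].T+E[:3,3]
for l,b,lo,hi in(("jig",(225,150,125,150),.022,.045),("tmpl",(383,222,97,112),.005,.016),("bar",(383,222,97,112),.04,.07)):
        x,y,w,h=b;Z=P[y:y+h,x:x+w];k=(Z[...,2]>lo)&(Z[...,2]<hi)&(d[y:y+h,x:x+w]>0)
        k=k.astype(np.uint8);cn=max(cv2.findContours(k,0,1)[0],key=cv2.contourArea)
        R=cv2.minAreaRect((cn[:,0]+[x,y]).astype(np.float32));z=np.median(Z[...,2][k>0])
        print(l,R,"z",z);q=[onz("top",*p,z) for p in cv2.boxPoints(R)];print(np.round(q,4).tolist(),np.mean(q,0))
E
```

```text
red ((235.96534729003906, 245.34654235839844), (8.756327629089355, 21.59230613708496), 5.710593223571777)
jig ((284.8649597167969, 225.70620727539062), (130.5702362060547, 108.12962341308594), 88.93909454345703) z 0.03640398491405783
[[0.6954, 0.1332, 0.0364], [0.7033, -0.1159, 0.0364], [0.4083, -0.119, 0.0364], [0.3994, 0.1152, 0.0364]] [0.55161494 0.00338344 0.03640398]
tmpl ((429.513671875, 278.3174743652344), (75.13726806640625, 93.17717742919922), 7.001267910003662) z 0.009907580684288653
[[0.3462, -0.2228, 0.0099], [0.5514, -0.2546, 0.0099], [0.5332, -0.4215, 0.0099], [0.3303, -0.3832, 0.0099]] [ 0.44028951 -0.32054661  0.00990758]
bar ((435.5675964355469, 269.5946044921875), (44.387725830078125, 10.850333213806152), 9.462322235107422) z 0.05443949285076516
[[0.4502, -0.2716, 0.0544], [0.4731, -0.2763, 0.0544], [0.4592, -0.3682, 0.0544], [0.4366, -0.363, 0.0544]] [ 0.45479344 -0.31975722  0.05443949]
```

View pics/z1.png

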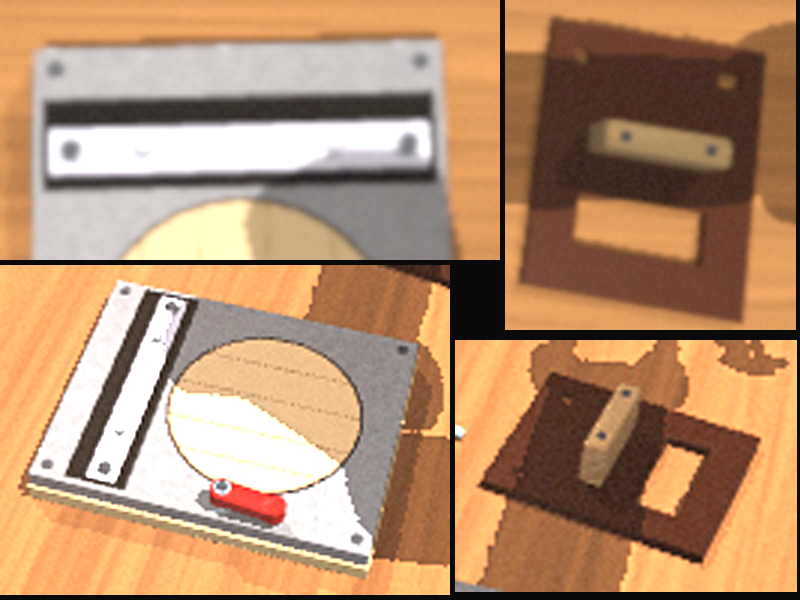

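Pins show in the zoom: top-view pixels about (261,188) and (309,188), side-view (244,231) and (257,200). The template's holes are at the pin end (+x) already. The button points along -x with its end slightly to +y. Next I refine the numbers from both views.

```bash
python3 - <<'E'
from h import *
pr=lambda n,x:print(n,np.round(x,4))
for n,a,b in(("bar screw R",(452,272.3),(347.8,140)),("bar screw L",(423.3,267.3),(340.3,151.7)),("pin R",(308.8,187.6),(256.7,200.3)),("pin L",(260.8,188),(244.3,231)),
 ("deck screw FL",(238.75,167.25),(205+46/3,175+199/3)),("FR",(330,165.25),(205+124/3,175+26/3)),("barend L",(225+70/4,150+151/4),(205+105/3,175+202/3)),("barend R",(225+408/4,150+144/4),(205+171/3,175+42/3)),
 ("turn screw",(239,232),(205+222/3,175+221/3))):
    p,e=two(a,b);print(n,np.round(p,4),"gap",round(e,4))
g=cv2.cvtColor(cv2.imread("pics/top0.png"),6).astype(float);g=cv2.GaussianBlur(g,(5,1),1)
L=[[],[],[],[]]
for u in list(range(240,247))+list(range(255,326)):
    c=g[:,u];d=np.diff(c)
    def pk(lo,hi,s):
        w=np.clip(s*d[lo:hi],0,None);k=lo+np.argmax(w);a=np.clip(s*d[k-1:k+2],0,None);return (a*np.arange(k-1,k+2)).sum()/a.sum()+.5
    for j,(lo,hi,s) in enumerate(((169,178,-1),(175,186,1),(189,197,-1),(193,203,1))):L[j].append((u,pk(lo,hi,s)))
for j in range(4):
    A=np.array(L[j]);f=cv2.fitLine(A.astype(np.float32),cv2.DIST_HUBER,0,.01,.01).ravel()
    y=lambda u:f[3]+(u-f[2])*f[1]/f[0]
    P,Q=onz("top",284-40,y(244),.036),onz("top",324,y(324),.036)
    dv=P-Q;print(j,"rows",round(y(244),2),round(y(324),2),"sd",round(np.std(A[:,1]-y(A[:,0])),2),"yaw deg",np.degrees(np.arctan2(-dv[0],dv[1])),"xmid",round(float((P+Q)[0]/2),4))
# lateral edges of the channel (dark ends)
for v in (177,178,195,196):
    d=np.diff(cv2.GaussianBlur(g,(1,3),.7)[v]);l=228+np.argmin(d[228:242]);rr=325+np.argmax(d[325:342]);print(v,l,rr,onz("top",l+.5,v,.036)[:2],onz("top",rr+.5,v,.036)[:2])
E
```

```text
bar screw R [ 0.4492 -0.3556  0.0508] gap 0.0014
bar screw L [ 0.4594 -0.2952  0.0511] gap 0.0
pin R [ 0.6399 -0.0501  0.0292] gap 0.0047
pin L [0.6362 0.0599 0.0289] gap 0.0023
deck screw FL [0.683  0.112  0.0324] gap 0.0002
FR [ 0.6911 -0.0986  0.0318] gap 0.001
barend L [0.6331 0.1011 0.0355] gap 0.0005
barend R [ 0.6408 -0.0914  0.0337] gap 0.0003
turn screw [0.5279 0.1025 0.0574] gap 0.0004
0 rows 174.63 172.85 sd 0.14 yaw deg 2.073219324613629 xmid 0.6677
1 rows 181.27 179.51 sd 0.07 yaw deg 2.0768513105749826 xmid 0.6519
2 rows 193.66 191.5 sd 0.19 yaw deg 2.4106857595851756 xmid 0.6233
3 rows 196.79 195.23 sd 0.08 yaw deg 1.982188518008421 xmid 0.6153
177 235 332 [0.65843153 0.11809678] [ 0.66140555 -0.10378955]
178 235 332 [0.65605707 0.11800135] [ 0.65904275 -0.10377846]
195 235 334 [0.61603744 0.11639295] [ 0.61928288 -0.10810187]
196 235 335 [0.61370352 0.11629915] [ 0.61699315 -0.11034262]
```

Emit:
apply_moves(steps=[[0,0.231,0.206,-0.09,0,0,0.161],[0,0.231,0.206,-0.09,0,0,0.161],[0,0.231,0.206,-0.09,0,0,0.161],[0,0.231,0.206,-0.09,0,0,0.161],[0,0.231,0.206,-0.09,0,0,0.161],[0,0.231,0.206,-0.09,0,0,0.161],[0,0.231,0.206,-0.09,0,0,0.161],[0,0.231,0.206,-0.09,0,0,0.161],[0,0.231,0.206,-0.09,0,0,0.161],[0,0.231,0.206,-0.09,0,0,0.161]])

```text
t: 0.93
tool_pos: [0.4555, -0.3211, 0.1392]
tcp_rot: [-3.138, -0.002, 1.415]
contact_force: [-1.1, 0.2, 0.5]
grip_width: 0.0853
```

Emit:
apply_moves(steps=[[0,0,-0.002,-0.04,0,0,0],[0,0,-0.002,-0.075,0,0,0],[0,0,-0.002,-0.1,0,0,0],[0,0,-0.002,-0.117,0,0,0],[0,0,-0.002,-0.12,0,0,0],[0,0,-0.002,-0.12,0,0,0],[0.6,0,-0.002,-0.12,0,0,0],[1,0,-0.002,-0.12,0,0,0],[1,0,-0.002,-0.12,0,0,0],[1,0,-0.002,-0.12,0,0,0]])

```text
t: 1.77
tool_pos: [0.4562, -0.3239, 0.0206]
tcp_rot: [-3.14, -0.0, 1.415]
contact_force: [0.0, -0.3, -0.0]
grip_width: 0.0387
```

Emit:
apply_moves(steps=[[1,0,0,0,0,0,0],[1,0,0,0,0,0,0],[1,0,0,0,0,0,0],[1,0,0,0,0,0,0]])

```text
t: 2.1
tool_pos: [0.4567, -0.3244, 0.0215]
tcp_rot: [-3.141, 0.001, 1.415]
contact_force: [-0.7, 0.5, 5.8]
grip_width: 0.0212
```

Emit:
apply_moves(steps=[[1,0,0,0.03,0,0,0],[1,0,0,0.06,0,0,0],[1,0,0.03,0.1,0,0,0.004],[1,0.02,0.06,0.12,0,0,0.01],[1,0.04,0.09,0.12,0,0,0.015],[1,0.05,0.12,0.12,0,0,0.02],[1,0.06,0.15,0.12,0,0,0.025],[1,0.07,0.18,0.12,0,0,0.03],[1,0.08,0.21,0.12,0,0,0.03],[1,0.09,0.245,0.12,0,0,0.03]])

```text
t: 2.93
tool_pos: [0.546, -0.078, 0.1401]
tcp_rot: [-3.139, 0.0, 1.603]
contact_force: [1.0, -0.8, -3.8]
grip_width: 0.0212
```

Emit:
apply_moves(steps=[[1,0.01,0.03,0,0,0,0],[1,0.015,0.06,0,0,0,0],[1,0.019,0.08,0,0,0,0],[1,0.019,0.082,-0.02,0,0,0],[1,0.019,0.082,-0.035,0,0,0],[1,0.019,0.082,-0.04,0,0,0],[1,0.019,0.082,-0.04,0,0,0],[1,0.019,0.082,-0.04,0,0,0]])

```text
t: 3.6
tool_pos: [0.5645, 0.0038, 0.0997]
tcp_rot: [-3.137, -0.0, 1.603]
contact_force: [0.4, -0.3, -2.9]
grip_width: 0.0213
```

```bash
python3 - <<'E'
from h import *
s=r.read_state();print({k:np.round(s[k],4).tolist() for k in("tool_pos","tcp_rot","contact_force","moment","grip_width")})
a=r.camera("top")[0];b=r.camera("side")[0]
cv2.imwrite("pics/top1.png",a);cv2.imwrite("pics/side1.png",b)
A=cv2.resize(a[130:310,210:370],None,fx=2.5,fy=2.5,interpolation=2);B=cv2.resize(b[120:300,180:370],None,fx=2.1,fy=2.1,interpolation=2)
c=np.zeros((450,800,3),np.uint8);c[:A.shape[0],:400]=A;c[:B.shape[0],400:400+B.shape[1]]=B
cv2.imwrite("pics/z2.png",cv2.convertScaleAbs(c,alpha=1.6,beta=15))
E
```

```text
{'tool_pos': [0.5645, 0.0038, 0.0997], 'tcp_rot': [-3.1374, -0.0, 1.6028], 'contact_force': [0.3852, -0.3121, -2.918], 'moment': [0.0221, -0.0482, -0.0393], 'grip_width': 0.0213}
```

View pics/z2.png

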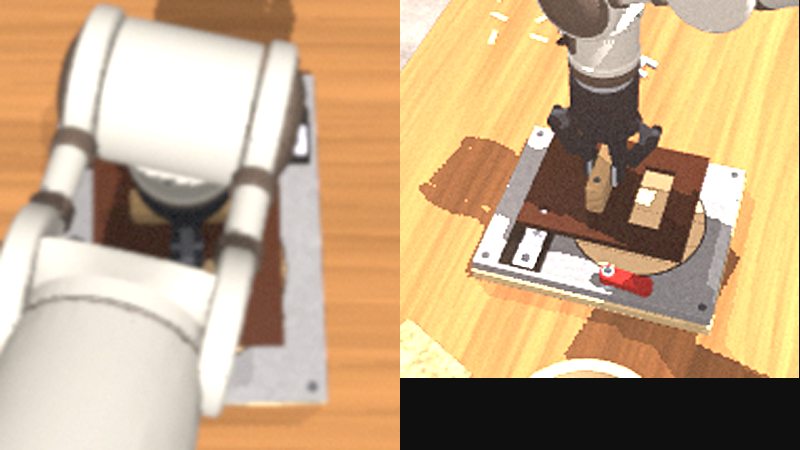

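The side view shows the held template over the jig. Its left hole is near side pixel (248.6,220) and its near edge runs from about (236,226) to (315,244). I'll locate the template from that view.

```bash
python3 - <<'E'
from h import *
b=cv2.imread("pics/side1.png")
print("holeL",onz("side",248.6,220,.088),"pinL",onz("side",244.3,231,.043),onz("side",256.7,200.3,.043))
# predicted features from tool pose (plate top z .088), template yaw = 1.603-pi/2
T=np.array([.5645,.0038]);y=1.603-np.pi/2;R=np.array([[np.cos(y),-np.sin(y)],[np.sin(y),np.cos(y)]])
for n,p in(("hole",(60,55)),("c-+",(-115,80)),("c++",(85,80)),("c--",(-115,-80))):
    P=np.r_[T+R@np.array(p)/1000,.0885];print(n,np.round(P,4),np.round(proj("side",P),1))
c=cv2.resize(b[195:260,220:330],None,fx=7,fy=7,interpolation=cv2.INTER_CUBIC)
cv2.imwrite("pics/z3.png",cv2.convertScaleAbs(c,alpha=1.8,beta=20))
E
```

```text
holeL [0.62044989 0.06378805 0.088     ] pinL [0.6328812  0.06915316 0.043     ] [ 0.63788222 -0.03939322  0.043     ]
hole [0.6227 0.0607 0.0885] [248.2 218.7]
c-+ [0.447  0.0801 0.0885] [314.  242.7]
c++ [0.6469 0.0865 0.0885] [235.4 224.1]
c-- [ 0.4521 -0.0799  0.0885] [327.4 194.6]
```

View pics/z3.png

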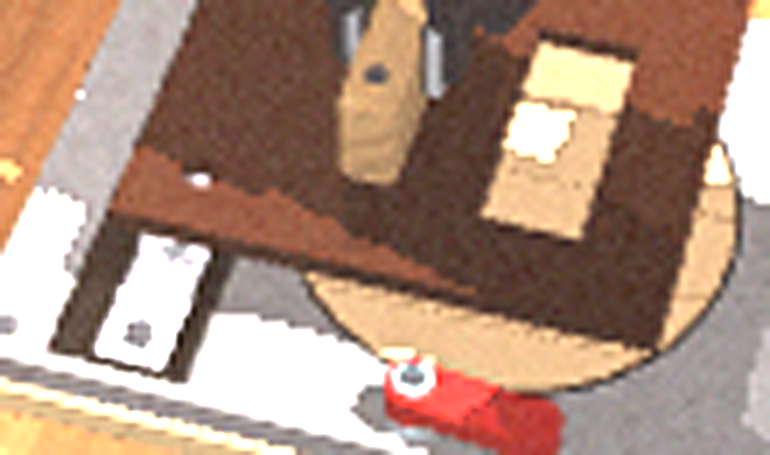

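```bash
python3 - <<'E'
from h import *
g=lambda u,v,z:np.round(onz("side",u,v,z),4)
for n,u,v,z in(("FL",220.3,241.3,.036),("FR",246.3,183.7,.036),("bL",240,242.3,.036),("bR",262,189,.036),("turn",279,248.7,.062),("pinL43",244.9,231,.043),("pinL36",244.9,231,.036),("pinR36",256.7,200.3,.036),("c++",236,224.6,.0877),("c-+",314.3,243.6,.0877),("hole",248.1,220.7,.083)):print(n,g(u,v,z))
E
```

```text
FL [0.6819 0.1141 0.036 ]
FR [ 0.69   -0.0949  0.036 ]
bL [0.6328 0.1013 0.036 ]
bR [ 0.6402 -0.0895  0.036 ]
turn [0.5268 0.1055 0.062 ]
pinL43 [0.6314 0.0687 0.043 ]
pinL36 [0.6336 0.064  0.036 ]
pinR36 [ 0.6402 -0.0449  0.036 ]
c++ [0.6452 0.0868 0.0877]
c-+ [0.4458 0.0817 0.0877]
hole [0.6225 0.0627 0.083 ]
```

Emit:
apply_moves(steps=[[1,0,-0.001,-0.01,-0.0007,0,0.0006],[1,0,-0.001,-0.02,-0.0007,0,0.0006],[1,0,-0.001,-0.028,-0.0007,0,0.0006],[1,0,-0.001,-0.031,-0.0007,0,0.0006],[1,0,-0.001,-0.032,-0.0007,0,0.0006],[1,0,-0.001,-0.032,-0.0007,0,0.0006],[1,0,-0.001,-0.032,-0.0007,0,0.0006]])

```text
t: 4.28
tool_pos: [0.5659, 0.0025, 0.0693]
tcp_rot: [-3.141, 0.005, 1.606]
contact_force: [0.3, 0.3, -4.1]
grip_width: 0.0209
```

Emit:
apply_moves(steps=[[1,0,0,-0.0005,0,0,0],[1,0,0,-0.001,0,0,0],[1,0,0,-0.0015,0,0,0],[1,0,0,-0.002,0,0,0],[1,0,0,-0.002,0,0,0],[1,0,0,-0.002,0,0,0]])

```text
t: 4.78
tool_pos: [0.5659, 0.0025, 0.0673]
tcp_rot: [-3.14, 0.005, 1.606]
contact_force: [-0.1, -0.4, -3.9]
grip_width: 0.0212
```

Emit:
apply_moves(steps=[[1,0,0,-0.0005,0,0,0],[1,0,0,-0.001,0,0,0],[1,0,0,-0.0015,0,0,0],[1,0,0,-0.0015,0,0,0]])

```text
t: 5.12
tool_pos: [0.5658, 0.0025, 0.0656]
tcp_rot: [-3.14, 0.005, 1.606]
contact_force: [0.7, -0.3, -4.7]
grip_width: 0.0215
```

Emit:
apply_moves(steps=[[1,0,0,-0.0005,0,0,0],[1,0,0,-0.001,0,0,0],[1,0,0,-0.001,0,0,0],[1,0,0,-0.001,0,0,0]])

```text
t: 5.45
tool_pos: [0.5659, 0.0025, 0.0647]
tcp_rot: [-3.14, 0.005, 1.606]
contact_force: [-1.0, -0.3, -3.7]
grip_width: 0.021
```

Emit:
apply_moves(steps=[[1,0,0,-0.0005,0,0,0],[1,0,0,-0.001,0,0,0],[1,0,0,-0.001,0,0,0]])

```text
t: 5.7
tool_pos: [0.5662, 0.0024, 0.0643]
tcp_rot: [-3.141, 0.005, 1.606]
contact_force: [-2.6, -0.6, 1.1]
grip_width: 0.0213
```

Emit:
apply_moves(steps=[[1,0,0,-0.0005,0,0,0],[1,0,0,-0.0005,0,0,0],[1,0,0,-0.0005,0,0,0]])

```text
t: 5.95
tool_pos: [0.5665, 0.0023, 0.0642]
tcp_rot: [3.141, 0.005, 1.606]
contact_force: [-3.2, 0.1, 2.5]
grip_width: 0.021
```

Emit:
apply_moves(steps=[[1,0.001,0,-0.0005,0,0,0],[1,0.002,0,-0.0005,0,0,0],[1,0.003,0,-0.0005,0,0,0],[1,0.004,0.0001,-0.0005,0,0,0],[1,0.005,0.0002,-0.0005,0,0,0],[1,0.006,0.0002,-0.0005,0,0,0]])

```text
t: 6.45
tool_pos: [0.5727, 0.0025, 0.0641]
tcp_rot: [3.141, 0.005, 1.606]
contact_force: [-4.2, 0.6, 6.3]
grip_width: 0.0211
```

Emit:
apply_moves(steps=[[1,0.0005,0,-0.0005,0,0,0],[1,0.001,0,-0.0005,0,0,0],[1,0.0015,0,-0.0005,0,0,0],[1,0.002,0.0001,-0.0005,0,0,0]])

```text
t: 6.78
tool_pos: [0.5744, 0.0026, 0.0639]
tcp_rot: [-3.141, 0.006, 1.607]
contact_force: [-5.6, -1.1, 6.9]
grip_width: 0.0215
```

Emit:
apply_moves(steps=[[1,0.0005,0,-0.0003,0,0,0],[1,0.001,0,-0.0004,0,0,0],[1,0.0015,0,-0.0004,0,0,0],[1,0.0015,0.0,-0.0004,0,0,0]])

```text
t: 7.12
tool_pos: [0.576, 0.0026, 0.0628]
tcp_rot: [-3.141, 0.006, 1.607]
contact_force: [1.1, -0.1, -3.5]
grip_width: 0.0208
```

Emit:
apply_moves(steps=[[1,0.0004,0,-0.0003,0,0,0],[1,0.0008,0,-0.0005,0,0,0],[1,0.001,0,-0.0005,0,0,0],[1,0.001,0.0,-0.0005,0,0,0]])

```text
t: 7.45
tool_pos: [0.5763, 0.0027, 0.0615]
tcp_rot: [-3.139, 0.005, 1.607]
contact_force: [-0.2, -0.3, -4.3]
grip_width: 0.021
```

Dropping in freely, with no upward force. Lowering straight.

Emit:
apply_moves(steps=[[1,0,0,-0.0005,0,0,0],[1,0,0,-0.001,0,0,0],[1,0,0,-0.0015,0,0,0],[1,0,0,-0.002,0,0,0],[1,0,0,-0.002,0,0,0]])

```text
t: 7.87
tool_pos: [0.5762, 0.0027, 0.0594]
tcp_rot: [-3.139, 0.005, 1.607]
contact_force: [0.1, 0.4, -4.5]
grip_width: 0.0213
```

Emit:
apply_moves(steps=[[1,0,0,-0.0005,0,0,0],[1,0,0,-0.001,0,0,0],[1,0,0,-0.0013,0,0,0],[1,0,0,-0.0013,0,0,0]])

```text
t: 8.2
tool_pos: [0.5762, 0.0027, 0.058]
tcp_rot: [-3.139, 0.005, 1.607]
contact_force: [0.5, -0.4, -4.6]
grip_width: 0.0214
```

Emit:
apply_moves(steps=[[1,0,0,-0.0005,0,0,0],[1,0,0,-0.001,0,0,0],[1,0,0,-0.001,0,0,0]])

```text
t: 8.45
tool_pos: [0.5764, 0.0026, 0.0576]
tcp_rot: [-3.139, 0.005, 1.607]
contact_force: [-2.8, -1.2, 0.5]
grip_width: 0.0211
```

Emit:
apply_moves(steps=[[1,0,0,-0.0003,0,0,0],[1,0,0,-0.0005,0,0,0],[1,0,0,-0.0005,0,0,0]])

```text
t: 8.7
tool_pos: [0.5765, 0.0025, 0.0575]
tcp_rot: [-3.139, 0.006, 1.607]
contact_force: [-3.0, -0.9, 3.3]
grip_width: 0.0212
```

The template is seated: total drop is 6.7 mm and the underside is at 36 mm. Releasing and rising.

Emit:
apply_moves(steps=[[0.6,0,0,0,0,0,0],[0.5,0,0,0,0,0,0],[0.4,0,0,0,0,0,0],[0.3,0,0,0,0,0,0],[0.3,0,0,0,0,0,0],[0.3,0,0,0,0,0,0],[0.3,0,0,0,0,0,0]])

```text
t: 9.28
tool_pos: [0.5765, 0.0025, 0.0575]
tcp_rot: [-3.139, 0.006, 1.607]
contact_force: [-0.3, 1.0, -0.3]
grip_width: 0.0598
```

Emit:
apply_moves(steps=[[0.3,0,0,0.01,0,0,0],[0.3,0,0,0.03,0,0,0],[0.3,0,0,0.06,0,0,0],[0.3,0,0,0.09,0,0,0],[1,-0.04,0,0.11,0,0,0],[1,-0.08,0,0.11,0,0,0],[1,-0.12,0.0,0.11,0,0,0],[1,-0.16,0.0,0.11,0,0,0],[1,-0.18,0.0,0.11,0,0,0],[1,-0.18,0.0,0.11,0,0,0]])

```text
t: 10.12
tool_pos: [0.3931, 0.0031, 0.1673]
tcp_rot: [-3.138, 0.005, 1.607]
contact_force: [-0.3, -0.1, -0.5]
grip_width: 0.0002
```

```bash
python3 - <<'E'
from h import *
a,d=r.camera("top");b=r.camera("side")[0]
cv2.imwrite("pics/top2.png",a);cv2.imwrite("pics/side2.png",b);np.save("pics/top2.npy",d)
A=cv2.resize(a[145:300,220:355],None,fx=3,fy=3,interpolation=2);B=cv2.resize(b[170:285,200:355],None,fx=2.5,fy=2.5,interpolation=2)
c=np.zeros((470,800,3),np.uint8);c[:A.shape[0],:405]=A;c[:B.shape[0],410:410+B.shape[1]]=B
cv2.imwrite("pics/z4.png",cv2.convertScaleAbs(c,alpha=1.6,beta=15))
E
```

```text
(no output)
```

View pics/z4.png

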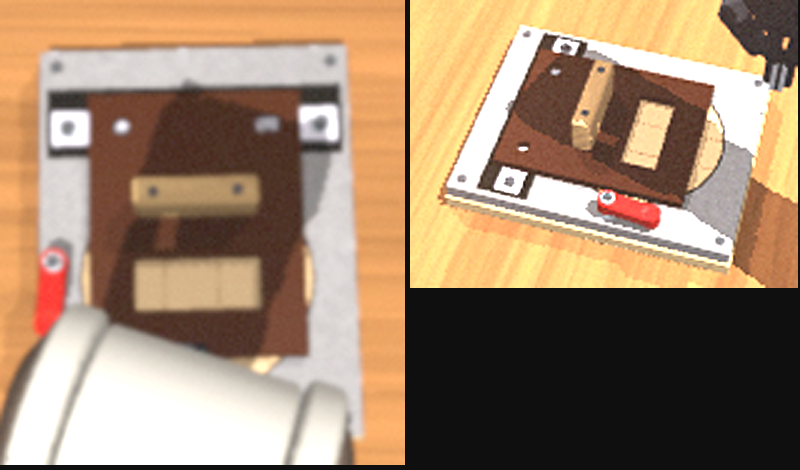

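Both pins show in both holes (top view, about (122,127) and (267,124) in the crop) and the plate is flat and aligned. The button is untouched at the left, screw at crop (53,262). Planning the sweep.

```bash
cat > w.py <<'E'
from h import *
S=np.array([.5268,.1048]);J=np.radians(2.05)
def wp(th,ex=0,z=.051):
    u=np.array([-np.cos(th),-np.sin(th)]);n=np.array([-np.sin(th),np.cos(th)])
    p=.042*u+(.021+ex)*n;c,s=np.cos(J),np.sin(J)
    s0=r.read_state();q=S+np.array([c*p[0]-s*p[1],s*p[0]+c*p[1]])
    return np.round(np.r_[q-s0["tool_pos"][:2],z-s0["tool_pos"][2],(np.pi/2+J+th-s0["tcp_rot"][2])/2/np.pi],4).tolist()
E
python3 - <<'E'
from w import *
P,Q=onz("top",237.7,232.3,.062),onz("top",235.6,256,.062);d=Q-P;print("theta",np.arctan2(d[1],d[0])-J-np.pi,P)
d=np.load("pics/top2.npy");print("tub",onz("top",120,250,.14))
print("start",wp(-.35,.010))
E
```

```text
theta -0.08455368062410873 [0.52678038 0.10479692 0.062     ]
tub [0.47617914 0.32783678 0.14      ]
start [0.0997, 0.1449, -0.1174, -0.0557]
```

Emit:
apply_moves(steps=[[1,0.03,0.03,0,0,0,-0.0186],[1,0.05,0.06,0,0,0,-0.0372],[1,0.08,0.1,0,0,0,-0.0557],[1,0.1,0.135,0,0,0,-0.0557],[1,0.1,0.145,0,0,0,-0.0557],[1,0.1,0.145,-0.03,0,0,-0.0557],[1,0.1,0.145,-0.06,0,0,-0.0557],[1,0.1,0.145,-0.09,0,0,-0.0557],[1,0.1,0.145,-0.11,0,0,-0.0557],[1,0.1,0.145,-0.117,0,0,-0.0557]])

```text
t: 11.05
tool_pos: [0.4952, 0.1476, 0.0478]
tcp_rot: [-3.136, 0.008, 1.257]
contact_force: [-0.9, 0.1, -0.2]
grip_width: 0.0001
```

```bash
python3 - <<'E'
from w import *
s=r.read_state();print(s["tool_pos"],s["tcp_rot"],s["contact_force"])
for t in np.arange(-.3,.61,.1):print(wp(t))
E
```

```text
[0.4952289  0.14757433 0.04776758] [-3.13637981  0.00838876  1.25679376] [-0.88272742  0.12842469 -0.18536424]
[-0.0035, -0.0115, 0.0032, 0.0079]
[-0.0064, -0.0152, 0.0032, 0.0238]
[-0.009, -0.0191, 0.0032, 0.0398]
[-0.0112, -0.0233, 0.0032, 0.0557]
[-0.0129, -0.0277, 0.0032, 0.0716]
[-0.0142, -0.0322, 0.0032, 0.0875]
[-0.015, -0.0368, 0.0032, 0.1034]
[-0.0154, -0.0415, 0.0032, 0.1193]
[-0.0153, -0.0462, 0.0032, 0.1352]
[-0.0147, -0.0508, 0.0032, 0.1512]
```

Emit:
apply_moves(steps=[[1,-0.0035,-0.0115,0.0045,0,0,0.008],[1,-0.0064,-0.015,0.0045,0,0,0.024],[1,-0.009,-0.019,0.0045,0,0,0.04],[1,-0.011,-0.0235,0.0045,0,0,0.056],[1,-0.013,-0.0275,0.0045,0,0,0.072],[1,-0.014,-0.032,0.0045,0,0,0.088],[1,-0.015,-0.037,0.0045,0,0,0.103],[1,-0.0154,-0.0415,0.0045,0,0,0.119],[1,-0.0153,-0.046,0.0045,0,0,0.135],[1,-0.0147,-0.051,0.0045,0,0,0.151]])

```text
t: 11.88
tool_pos: [0.4822, 0.0973, 0.0534]
tcp_rot: [-3.139, 0.008, 2.21]
contact_force: [0.6, 3.8, -0.6]
grip_width: 0.0001
```

```bash
python3 - <<'E'
from w import *
s=r.read_state();print(s["tool_pos"],s["tcp_rot"],s["contact_force"])
for t in np.r_[np.arange(.65,1.5,.1),1.52,1.57]:print(round(t,2),wp(t))
E
```

```text
[0.48220367 0.09734061 0.05337018] [-3.13916179  0.00834114  2.21034211] [ 0.63099549  3.79618498 -0.61752682]
0.65 [-0.0012, -0.0029, -0.0024, 0.0074]
0.75 [0.0001, -0.0074, -0.0024, 0.0233]
0.85 [0.0018, -0.0118, -0.0024, 0.0392]
0.95 [0.0039, -0.016, -0.0024, 0.0551]
1.05 [0.0064, -0.0199, -0.0024, 0.071]
1.15 [0.0094, -0.0236, -0.0024, 0.0869]
1.25 [0.0126, -0.0269, -0.0024, 0.1029]
1.35 [0.0162, -0.03, -0.0024, 0.1188]
1.45 [0.0201, -0.0326, -0.0024, 0.1347]
1.52 [0.023, -0.0342, -0.0024, 0.1458]
1.57 [0.0251, -0.0352, -0.0024, 0.1538]
```

Emit:
apply_moves(steps=[[1,0.0001,-0.0074,-0.001,0,0,0.023],[1,0.0018,-0.0118,-0.001,0,0,0.039],[1,0.0039,-0.016,-0.001,0,0,0.055],[1,0.0064,-0.02,-0.001,0,0,0.071],[1,0.0094,-0.0236,-0.001,0,0,0.087],[1,0.0126,-0.027,-0.001,0,0,0.103],[1,0.0162,-0.03,-0.001,0,0,0.119],[1,0.02,-0.0326,-0.001,0,0,0.135],[1,0.023,-0.0342,-0.001,0,0,0.146],[1,0.023,-0.0342,-0.001,0,0,0.146]])

```text
t: 12.72
tool_pos: [0.5067, 0.063, 0.0532]
tcp_rot: [-3.139, 0.009, 3.129]
contact_force: [-0.9, 0.6, -0.0]
grip_width: 0.0001
```

```bash
python3 - <<'E'
from w import *
s=r.read_state();print(s["tool_pos"],s["tcp_rot"],s["contact_force"]);print(wp(1.52),wp(1.57))
b=r.camera("side")[0];cv2.imwrite("pics/side3.png",b)
cv2.imwrite("pics/z5.png",cv2.convertScaleAbs(cv2.resize(b[160:285,200:355],None,fx=4,fy=4,interpolation=2),alpha=1.5,beta=15))
E
```

```text
[0.50671817 0.06299711 0.05320725] [-3.13932572  0.00939653  3.12903201] [-0.86399119  0.55485895 -0.04384363]
[-0.0015, 0.0001, -0.0022, -0.0004] [0.0006, -0.0009, -0.0022, 0.0076]
```

View pics/z5.png

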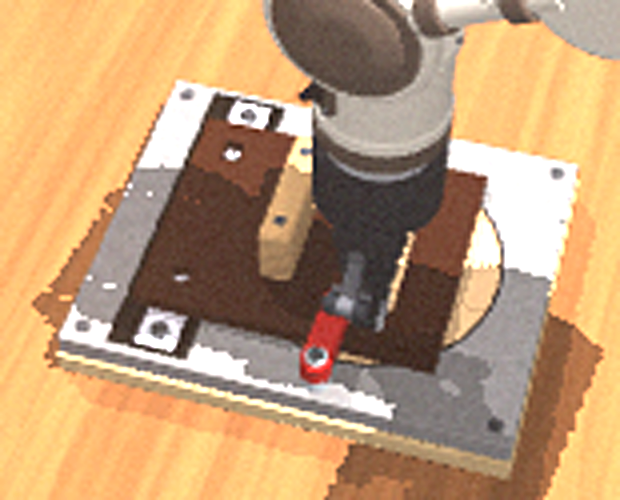

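The side view shows the red arm lying across the plate's edge from its screw at (316,357), nearly square. Backing off to measure the angle.

Emit:
apply_moves(steps=[[1,-0.01,0,0,0,0,0],[1,-0.02,0,0,0,0,0],[1,-0.02,0,0.02,0,0,0],[1,-0.02,0,0.05,0,0,0],[1,-0.04,0,0.09,0,0,0],[1,-0.08,0,0.09,0,0,0],[1,-0.12,0,0.09,0,0,0],[1,-0.14,0,0.09,0,0,0],[1,-0.14,0,0.09,0,0,0]])

```text
t: 13.52
tool_pos: [0.3631, 0.0636, 0.1425]
tcp_rot: [-3.139, 0.009, 3.125]
contact_force: [0.1, 0.4, -0.5]
grip_width: -0.0001
```

```bash
python3 - <<'E'
from w import *
ims={n:r.camera(n)[0] for n in("top","side")}
for n,im in ims.items():
    cv2.imwrite(f"pics/{n}4.png",im);h=cv2.cvtColor(im,cv2.COLOR_BGR2HSV)
    m=(((h[...,0]<6)|(h[...,0]>172))&(h[...,1]>190)&(h[...,2]>70)).astype(np.uint8)
    x,y,w,k=(225,215,60,40) if n=="top" else (255,215,55,55)
    M=np.zeros_like(m);M[y:y+k,x:x+w]=m[y:y+k,x:x+w]
    pts=np.argwhere(M)[:,::-1].astype(float)
    W=np.array([onz(n,*p,.062)[:2] for p in pts]);f=cv2.fitLine(W.astype(np.float32),2,0,.01,.01).ravel()
    d=f[:2]*(-1 if f[1]>0 else 1);a=np.arctan2(d[1],d[0])-J+np.pi
    print(n,len(pts),"theta",a%(2*np.pi),"centroid",W.mean(0),"from screw line",np.arctan2(*(W.mean(0)-S)[::-1])-J+np.pi)
A=cv2.resize(ims["top"][145:305,220:355],None,fx=2.9,fy=2.9,interpolation=2);B=cv2.resize(ims["side"][165:285,200:355],None,fx=2.5,fy=2.5,interpolation=2)
c=np.zeros((470,800,3),np.uint8);c[:A.shape[0],:A.shape[1]]=A;c[:B.shape[0],405:405+B.shape[1]]=B
cv2.imwrite("pics/z6.png",cv2.convertScaleAbs(c,alpha=1.6,beta=15))
E
```

```text
top 178 theta 1.5509122808770344 centroid [0.52732724 0.07324183] from screw line 1.5517223928349486
side 135 theta 1.5789716442422077 centroid [0.52656681 0.08487174] from screw line 1.523316275153802
```

View pics/z6.png

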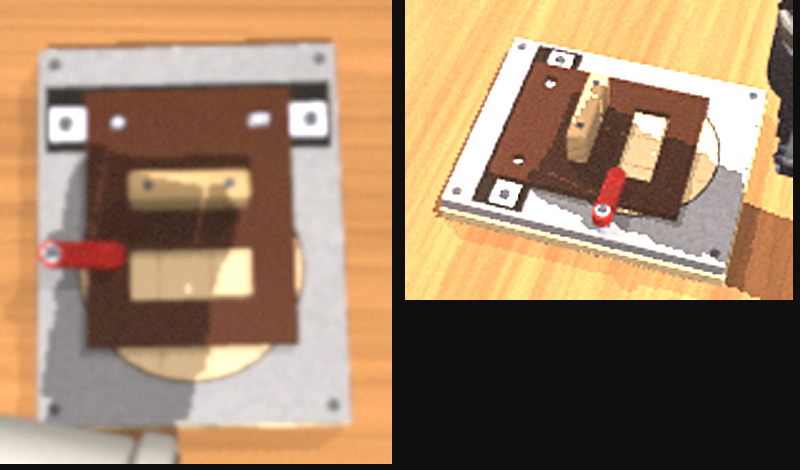

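The red button lies square across the plate's edge (1.55 and 1.58 rad in the two views), the pins show in both holes, and the arm is clear. Handing in.

```bash
python3 - <<'E'
from h import *
a,b=cv2.imread("pics/top0.png"),cv2.imread("pics/top4.png")
for n,(x,y,w,h) in {"tub":(80,205,80,90),"block":(150,135,50,55),"wrench":(408,140,38,78)}.items():print(n,np.abs(a[y:y+h,x:x+w].astype(int)-b[y:y+h,x:x+w]).mean())
print(r.job_done())
E
```

```text
tub 6.0274074074074075
block 5.999030303030303
wrench 6.212100764732344
the job is handed in; nothing more can be done
None
```

The job is done and handed in at about 13.6 s. I gripped the template by its bar and set it on the pin tops about 10 mm short of the pins. I then slid it towards the pin end with an upward reaction of at most about 11 N, template weight included, until both holes dropped over. After lowering it flat and letting go, I swung the red button across its edge with about 4 N and backed the arm away.

**Last checks:**
- **Seating:** both pins show in both holes. The tool height at release puts the plate's underside at 36 mm, the deck height.
- **Button:** it measures 1.55 rad from the top view and 1.58 rad from the side view, against 1.57 for square. A cruder side-view estimate, taken from the screw to the arm's centre, gave 1.52.
- **Tub, sanding block and wrench:** the before and after top pictures differ only by a similar small amount at all three, which looks like image noise, so none appears to have moved.
- **Calibration:** the two cameras disagreed by about 4 mm in height. I went by offsets within each view and by feel instead, and nothing failed.

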